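# Snap the lid on the parts box

### The job

Put the blue marker stub away inside the grey parts box, lay the orange lid in the mouth of the box, and press it down until it is flat on the rim and the yellow sprung catches at both ends have snapped over it. Leave the jar, the sanding block and the wooden wedge where they are.

Things in the scene. Friction and masses are not known exactly. Their poses are not given: they have to be found in the camera images.
- parts_box: Grey open plastic box screwed to the bench near the middle. 90 mm (x) by 150 mm (y), 50 mm high; walls 4 mm, floor 12 mm thick, inside 82 by 142 mm. Origin: centre of its underside on the bench, z up, rim at z = 50 mm. At each end a catch housing 50 mm wide (x) reaches from y = 75 to 111 mm and up to z = 70 mm.
- lid_grip (a point): Centre of the grip ridge of the loose orange lid, which starts right way up on the bench left of the box. Ridge: 18 mm wide (x), 50 mm long (y), 30 mm high; this point is 11 mm below its top, 19 mm above the plate's top. y runs along the lid, z up. With the lid fully seated this point is at (0, 0, 75 mm) in the box frame, lid's y along the box's y, either way round.
- lid_left (a point): Centre of the round press mark on the top of the lid's plate at the lid's +y end, 50.5 mm from the lid's centre. 56 mm above the bench when the lid is fully seated.
- lid_right (a point): The same press mark at the lid's -y end.
- catch_left (a joint): Yellow sprung catch at the box's +y end: how far it is pushed outward along the box's y, in m; 0 = sprung in, at most 0.009. A lid end pressed down rides down its 45 degree bevel, pushes it out about 4 mm, and it snaps back to 0 over the plate. Takes about 6 to 12 N on the press mark of that end, or 12 to 18 N in the middle of the lid for both ends.
- catch_right (a joint): The same catch at the box's -y end; value grows outward, toward -y.
- catch_left_nose (a point): Tip of the bevelled nose of the left catch at the box's +y end, 76 mm from the box's centre (4 mm in over the end of a centred lid). The nose is 30 mm wide; its flat underside is 57.5 mm, the top of its bevel 69.5 mm above the bench.
- catch_right_nose (a point): Tip of the nose of the right catch (box's -y end).
- marker_center (a point): Centre of the blue marker stub with a white end, lying on the bench to the right of the box; 62 mm long (its y), 12 mm wide (x) and 12 mm high, 12 g.
- nail_jar: Bystander: white jar with a tan lid, 63 mm across, 76 mm high, behind the box. Origin: centre of its underside.
- sanding_block: Bystander: brown cork sanding block 59 x 99 x 33 mm, near the bench's front edge, on the robot's side of the lid. Origin: centre of its underside.
- wood_wedge: Bystander: pale wooden wedge 44 x 93 x 14 mm, behind the box to the right. Origin: centre of its underside.
- lid: The whole lid, 0.07 to 0.12 kg: plate 88 mm (x) by 160 mm (y) by 6 mm, under it a 20 mm deep lip that fits the box mouth with 2 mm play all round, tapering to 4 mm play at its lower edge. Origin: centre of the lip's lower edge, 45 mm below lid_grip. Just laid in the mouth, the plate's ends rest on the catches' bevels, so that the lid sits some 12 to 15 mm above its seated height.
- marker: The marker stub itself; origin at its underside.
Not all that is in view belongs to the job. There is more than one size of the lid; the job needs the larger.

How it is judged:
On the way, in this order (a step that is already met when the one before it is completed fails the run):
1. the marker lies inside the box, let go (x of marker_center in the frame of parts_box between -0.041 and 0.041 m and y of marker_center in the frame of parts_box between -0.071 and 0.071 m and z of marker_center in the frame of parts_box between 0 and 0.028 m and contact force between the fingers and marker below 0.1 N), for 0.2 s.
2. the lid is flat on the rim and both catches are over it (z of lid_left in the frame of parts_box between 0.053 and 0.0585 m and z of lid_right in the frame of parts_box between 0.053 and 0.0585 m and x of lid_grip in the frame of parts_box between -0.004 and 0.004 m and y of lid_grip in the frame of parts_box between -0.004 and 0.004 m and angle between the y axis of lid_grip and the y axis of parts_box, either way round below 0.1 rad and value of joint each of catch_left, catch_right below 0.0015 m), for 0.2 s.
At the end, for the whole second after the job is handed in: The marker lies inside the box (its centre at most 28 mm above the bench); the lid lies in the box mouth with both press marks within 2.5 mm of their seated height, centred within 4 mm and straight within 0.1 rad; both catches are sprung in to within 1.5 mm; all at rest and let go (all of step 2 and x of marker_center in the frame of parts_box between -0.041 and 0.041 m and y of marker_center in the frame of parts_box between -0.071 and 0.071 m and z of marker_center in the frame of parts_box between 0 and 0.028 m and contact force between the fingers and lid below 0.1 N and linear speed of each of lid, marker below 0.02 m/s); the robot touches nothing.
It fails at once if the jar is moved more than 30 mm (distance of nail_jar from where it was at the start of the episode above 0.03 m).
It fails at once if the sanding block is moved more than 30 mm (distance of sanding_block from where it was at the start of the episode above 0.03 m).
It fails at once if the wooden wedge is moved more than 30 mm (distance of wood_wedge from where it was at the start of the episode above 0.03 m).
It also fails if it takes over 64 s, if anything falls off the work surface, if the arm or the gripper's body presses on something with over 40 N, if the wrist force passes 120 N, or if a joint passes its speed limit or range.

### The arm

A 6-joint arm with a two-finger parallel gripper is mounted at the origin on a cart in front of the work surface, level with it; the furniture and walls round the work are solid. World frame = base frame: x ahead of the robot, y to its left, z up, the work surface at z = 0. Lengths are in m, angles in rad, forces in N, time in s.
With the tool pointing down it reaches from about 0.35 to 0.975 m from the base axis. Payload 4.9 kg.
Tool frame: the origin (TCP) lies midway between the tips of the shut fingers; the grasp point (between the pads) lies 19 mm behind it; z points along the fingers, y is the line along which they close (so a half turn about z gives the same grasp; the last joint's range is limited). The gripper opens to 85 mm and grips with 20 to 120 N. Pads are 22 mm wide; open, the fingers measure 114 mm over their backs; the gripper's body (76 mm by 85 mm) begins 54 mm behind the grasp point. The pads swing forward as they close: fully open they stand 13 mm farther back than shut.
Start: joints at [-1.403, 0.053, 1.613, -0, 1.476, -0.119], TCP at [0.177, -0.599, 0.231] pointing down, gripper open.
Joint ranges: [-3.01, 3.01], [-1.01, 2.22], [0.06, 2.58], [-1.02, 4.17], [0.09, 2.62], [-3.14, 3.14]. Speed limits (rad/s): [2.57, 2.57, 3.14, 3.14, 3.14, 3.14].

### API

Orientations are given as a unit quaternion [w, x, y, z].
In Python, from plant import state, grab_frame, camera_info, job_done, spot_in, masks_of, pinpoint gives the robot as it stands.
- The arm moves only by the shell command python3 -m handwheel 'ROWS' [OPENING]. ROWS is JSON, a list that holds one entry, the list of rows, each a list of 6 numbers: the shift along the world's x, y, z in m, then the turn, a rotation vector about the world's x, y, z in degrees. In form: [[[tx, ty, tz, ax, ay, az], ...]]. A call has 1 to 20 rows; each row shifts and turns the commanded pose from where the row before left it; what a row does not reach is not made up. A row lasts 1/12 s, in which the tool goes at most 41.7 mm and 7.16 degrees, less where a joint would pass 70% of its speed; a pose out of reach is approached as far as the arm can. A call is refused whole if a number of a shift passes 0.0417 or a number of a turn 7.16, either way. A call with a gripper value outside its range is refused whole. OPENING is the opening, from 0 (shut) to 1 (fully open), set as the call begins (- or left out, the last holds). The fingers move at their own pace and stop on an object; the grip force is fixed at half the most. Time passes only in rows, so rows that do not move let the fingers close. It gives the time, the measured TCP pose, the force, the opening and the grip force at its end, in the units of the state.
- state(): the state, without advancing time (a new reading comes with each control period).
- grab_frame(name): name is "scene" or "side" or "wrist"; returns (picture, depth): 480x640x3 uint8, blue, green, red; 480x640 float32, m along the optical axis (not along the pixel's ray), 0 where there is no reading.
- camera_info(name): a dict with "fx", "fy", "cx", "cy" (pixels), "distortion" ([k1, k2, p1, p2, k3] as OpenCV has them; the pictures are not rectified), "T" (4x4, takes a point from camera to world coordinates). Camera axes: x right, y up, looking along -z (the intrinsics and any distortion apply to the point x, -y, -z); pixel columns grow to the right and rows downward; lengths in m; the calibration is good to about 2 mm. A picture is of the moment at which its call begins: read the wrist's pose just before it. camera_info takes no time and is no camera call; for the wrist camera it gives the pose at the moment of the call.
- job_done(): hands the job in; it is judged then, once.
Trained networks look in the newest picture that a camera, given by its name, has taken for a name from the list of things; names that differ only in an ending like _2 or _b are one class to them, and where a whole thing is asked for, a point or a joint stands for the part that bears it (a point fixed in the world has none). Each returns a list of dicts, best first, with "conf" (0 to 1); they miss things now and then, are a little off and sometimes report something else, mostly with a low value. They report only what shows in the picture. A call takes as long as a camera call. They do not tell look-alikes from the thing itself.
- spot_in(camera, thing): "box" ([left, top, width, height] in pixels, round what is visible of it).
- masks_of(camera, thing): "region" (480x640 bool, what is visible of it) and "box" ([left, top, width, height] in pixels, round what is visible of it).
- pinpoint(camera, thing): "position" ([column, row] in pixels: a listed point, or the origin of a listed thing).
The state is a dict: "time": time; "joint_pos": joint angles; "joint_vel": joint speeds; "joint_efforts": joint torques, N m; "tool_pos": TCP position; "tool_rot": TCP orientation; "contact_force": force on the tool from outside, world axes, zero at the start; "ft_torque": the same for the moment, N m; "gripper_width": opening from 0.0 (shut) to 1.0 (fully open); "grasp_force": force on a finger pad.
Only numpy, scipy, OpenCV 4.12 (cv2) and the standard library are available. Lean on these libraries where they do the work, as an engineer would, in place of code of your own. Each camera call takes 0.05 s, during which the arm holds its last target. There are 200 camera calls.

## Working session

There is one attempt and no reset: what is moved stays moved. The work goes in short steps, Python scripts to look and compute and a shell command to move; the robot and the scene stay as the last step left them, time stands still between calls to the robot, and variables do not carry over. Pictures are saved under pics/ and viewed, at most 10 in all, crops included, and the job is handed in when it is done.

```bash
mkdir -p pics; cat > h.py <<'E'
import numpy as np, cv2
from plant import *
def px2w(cam,px,depth=None,z=None,ci=None):
    c=ci or camera_info(cam); K=np.array([[c['fx'],0,c['cx']],[0,c['fy'],c['cy']],[0,0,1]])
    T=np.array(c['T']); u=cv2.undistortPoints(np.array([[px]],float),K,np.array(c['distortion']))[0,0]
    d=np.array([u[0],-u[1],-1.]); r=T[:3,:3]@d
    if z is not None: depth=(z-T[2,3])/r[2]
    return T[:3,3]+r*depth
def rect(cam,m,z):
    "min-area rect of mask outline projected to plane z: centre, size, angle of long axis"
    cs,_=cv2.findContours(m.astype(np.uint8),0,1); c=max(cs,key=cv2.contourArea)[:,0,:]
    p=np.array([px2w(cam,q,z=z)[:2] for q in c[::max(1,len(c)//150)]],np.float32)*1000
    (x,y),(w,h),a=cv2.minAreaRect(p)
    if w<h: a+=90;w,h=h,w
    return np.round([x,y,w,h,(a+90)%180-90],1)
E
python3 - <<'E'
from h import *
for cam in('scene','side'):
    im,d=grab_frame(cam); cv2.imwrite(f'pics/{cam}0.png',im)
    for t in ('parts_box','lid','lid_grip','lid_left','lid_right','catch_left_nose','catch_right_nose','marker_center','nail_jar','sanding_block','wood_wedge'):
        for r in pinpoint(cam,t)[:3]:
            p=r['position']; q=np.clip(np.int32(p),0,[639,479]); dd=d[q[1],q[0]]
            print(cam,t,round(r['conf'],2),np.round(p),np.round(px2w(cam,p,depth=dd),3) if dd>0 else '-')
E
```

```text
scene parts_box 0.84 [366. 238.] [0.521 0.058 0.013]
scene lid 0.74 [309. 315.] [0.447 0.359 0.024]
scene lid_grip 0.82 [190. 325.] [0.604 0.542 0.038]
scene lid_grip 0.76 [311. 298.] [0.457 0.34  0.055]
scene lid_grip 0.6 [367. 243.] [0.513 0.068 0.009]
scene lid_left 0.84 [201. 317.] [0.621 0.501 0.019]
scene lid_left 0.7 [288. 319.] [0.47  0.398 0.03 ]
scene lid_right 0.74 [176. 342.] [0.602 0.583 0.024]
scene lid_right 0.61 [329. 296.] [0.45  0.291 0.028]
scene catch_left_nose 0.48 [349. 237.] [0.511 0.143 0.072]
scene catch_right_nose 0.72 [384. 210.] [ 0.534 -0.034  0.042]
scene catch_right_nose 0.42 [291. 320.] [0.466 0.395 0.027]
scene catch_right_nose 0.39 [425. 207.] [ 0.484 -0.153  0.01 ]
scene marker_center 0.74 [354. 196.] [ 0.657 -0.071  0.014]
scene marker_center 0.65 [366. 239.] [0.522 0.058 0.01 ]
scene marker_center 0.46 [426. 208.] [ 0.478 -0.148  0.013]
scene nail_jar 0.88 [312. 215.] [0.678 0.075 0.022]
scene sanding_block 0.83 [359. 348.] [0.306 0.377 0.036]
scene wood_wedge 0.7 [355. 199.] [ 0.656 -0.076  0.003]
side parts_box 0.94 [319. 285.] [ 0.526 -0.045  0
[... 297 characters left out ...]
2 ]
side lid_left 0.6 [308. 236.] [0.471 0.278 0.026]
side lid_right 0.7 [356. 198.] [0.596 0.573 0.018]
side lid_right 0.66 [304. 235.] [0.46  0.277 0.027]
side lid_right 0.27 [326. 248.] [0.53  0.134 0.061]
side catch_left_nose 0.56 [307. 220.] [0.466 0.311 0.058]
side catch_left_nose 0.54 [322. 250.] -
side catch_left_nose 0.19 [312. 218.] [0.478 0.338 0.052]
side catch_right_nose 0.62 [314. 277.] [0.503 0.081 0.011]
side marker_center 0.59 [294. 337.] [ 0.484 -0.167  0.012]
side marker_center 0.48 [308. 218.] [0.469 0.32  0.058]
side nail_jar 0.97 [393. 290.] [0.689 0.016 0.019]
side sanding_block 0.82 [260. 236.] [0.339 0.296 0.014]
side wood_wedge 0.6 [384. 325.] [ 0.656 -0.278  0.121]
```

View pics/scene0.png

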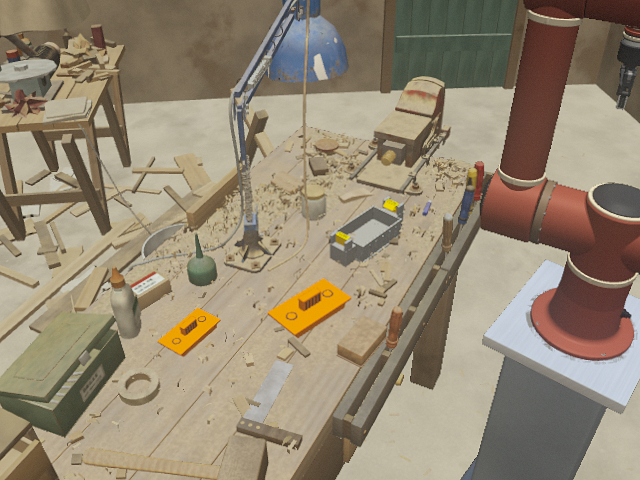

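View pics/side0.png

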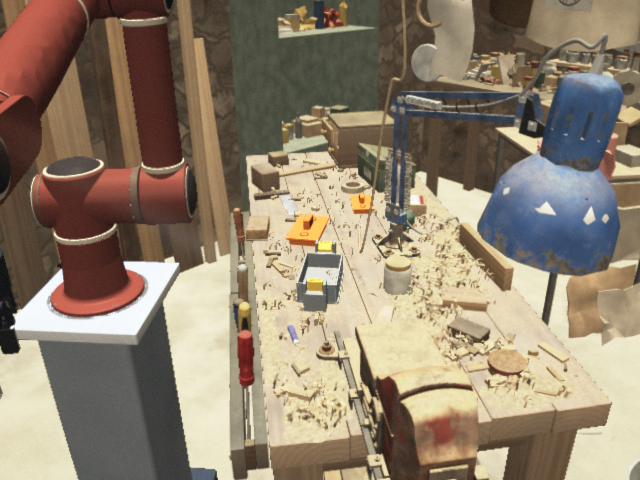

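Scene view: the large lid is at (309,306) and the small look-alike at (188,332). The box is at (366,235). The marker is at (427,208), and in the side view at (293,333). The blue tool handles at (466,205) and the blue lamp are not the marker.

The lids are look-alikes, so I choose the larger one at (309,306). For the marker I choose the stub with a white end at (427,208). Next I'll crop to check this, and measure the masks and obstacle heights.

```bash
python3 - <<'E'
from h import *
im,d=grab_frame('scene')
c=np.hstack([cv2.resize(im[270:350,250:370],None,fx=3.3,fy=3.3),cv2.resize(im[180:260,365:485],None,fx=3.3,fy=3.3)]); cv2.imwrite('pics/crop.png',c)
for t,z in (('marker',.008),('lid',.026),('parts_box',.05),('sanding_block',.033)):
    for r in masks_of('scene',t)[:3]: print(t,round(r['conf'],2),r['box'],rect('scene',r['region'],z))
for q in ((305,50),(290,20),(242,100),(305,120),(305,180),(250,220),(425,95),(400,150),(470,180),(479,165),(447,230),(394,315)):
    print(q,np.round(px2w('scene',q,depth=d[q[1],q[0]]),2))
im,d=grab_frame('side')
for r in masks_of('side','lid')[:2]: print('side lid',round(r['conf'],2),r['box'],rect('side',r['region'],.026))
for r in masks_of('side','marker')[:2]: print('side m',round(r['conf'],2),r['box'],rect('side',r['region'],.008))
for q in ((550,200),(500,230),(403,50),(390,130),(370,220),(400,180),(410,380),(333,350),(245,350),(520,120),(440,100)): print('s',q,np.round(px2w('side',q,depth=d[q[1],q[0]]),2))
E
```

```text
marker 0.42 [421.2, 202.6, 7.7, 14.3] [ 481.1 -155.    70.1   12.7  -69.9]
lid 0.74 [267.6, 280.9, 83.0, 55.3] [461.7 336.4 162.3 101.8  82.6]
lid 0.68 [158.5, 310.0, 61.7, 46.7] [603.3 545.9 120.8  77.8 -84.2]
parts_box 0.79 [327.8, 196.1, 76.1, 69.9] [503.7  66.5 288.7 131.5  87.3]
sanding_block 0.56 [336.1, 316.4, 50.6, 52.6] [316.6 353.4 120.8  70.9 -85.1]
(305, 50) [0.67 0.1  0.46]
(290, 20) [ 0.87 -0.08  0.44]
(242, 100) [0.69 0.27 0.4 ]
(305, 120) [0.64 0.13 0.32]
(305, 180) [0.63 0.15 0.18]
(250, 220) [0.67 0.29 0.13]
(425, 95) [ 0.69 -0.46  0.16]
(400, 150) [ 0.64 -0.26  0.08]
(470, 180) [ 0.4  -0.21  0.1 ]
(479, 165) [ 0.41 -0.28  0.11]
(447, 230) [ 0.35 -0.03  0.07]
(394, 315) [0.28 0.3  0.09]
side lid 0.94 [348.7, 192.8, 25.2, 22.2] [612.8 515.4 169.1  66.  -86.2]
side lid 0.82 [284.8, 213.6, 47.0, 32.1] [465.6 323.5 214.4  95.1  82.6]
side m 0.56 [285.4, 323.5, 12.0, 23.9] [ 479.1 -152.3   68.1   11.5  -71.7]
s (550, 200) [ 0.9  -0.29  0.36]
s (500, 230) [ 0.84 -0.26  0.3 ]
s (403, 50) [0.69 0.06 0.54]
s (390, 130) [0.71 0.96 0.14]
s (370, 220) [0.64 0.44 0.  ]
s (400, 180) [0.71 0.26 0.19]
s (410, 380) [ 0.68 -0.5   0.18]
s (333, 350) [ 0.56 -0.21  0.01]
s (245, 350) [ 0.41 -0.3   0.08]
s (520, 120) [ 0.89 -0.12  0.45]
s (440, 100) [ 1.1   2.63 -0.11]
```

View pics/crop.png

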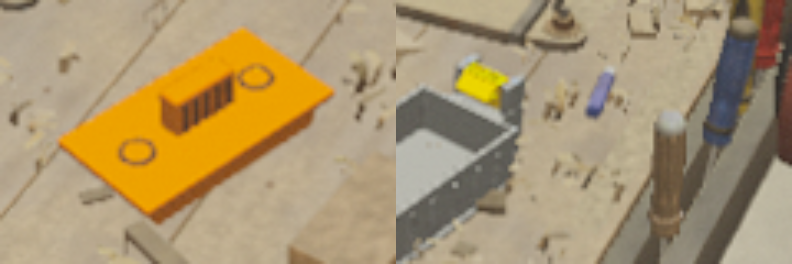

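The crop confirms both choices: the large lid, with its ridge at (200,95) in the crop, and the blue stub with a white end at (600,92). Now I'll move above the marker.

```bash
python3 -m handwheel '[[[0.0216,0.0318,0,0,0,0],[0.0216,0.0318,0,0,0,0],[0.0216,0.0318,0,0,0,0],[0.0216,0.0318,0,0,0,0],[0.0216,0.0318,0,0,0,0],[0.0216,0.0318,0,0,0,0],[0.0216,0.0318,0,0,0,0],[0.0216,0.0318,0,0,0,0],[0.0216,0.0318,0,0,0,0],[0.0216,0.0318,0,0,0,0],[0.0216,0.0318,0,0,0,0],[0.0216,0.0318,0,0,0,0],[0.0216,0.0318,0,0,0,0],[0.0,0.03,0,0,0,0],[0,0,0,0,0,0]]]' 1
python3 - <<'E'
from h import *
from scipy.spatial.transform import Rotation as R
s=state(); q=s['tool_rot']; M=R.from_quat([q[1],q[2],q[3],q[0]]).as_matrix(); print(s['time'],s['tool_pos'],M.round(3).tolist(),s['contact_force'])
im,d=grab_frame('wrist'); cv2.imwrite('pics/w1.png',im)
for r in masks_of('wrist','marker')[:3]: print(round(r['conf'],2),r['box'],rect('wrist',r['region'],.008))
for r in pinpoint('wrist','marker_center')[:2]: print(r['conf'],px2w('wrist',r['position'],z=.006))
E
```

```text
time: 2.85
tool_pos: [0.4583, -0.1518, 0.2313]
tool_rot: [-0.001, 0.989, 0.146, 0.0]
contact_force: [-0.2, 0.6, -0.6]
gripper_width: 0.998
grasp_force: 0.0
2.85 [ 0.45825648 -0.15184018  0.23134176] [[0.957, 0.288, 0.0], [0.288, -0.957, 0.002], [0.001, -0.002, -1.0]] [-0.16533946  0.59799467 -0.56066413]
0.88 [295.6, 165.3, 71.5, 16.4] [ 479.  -160.7   61.2   12.9  -71.5]
0.89 [ 0.47868917 -0.15835679  0.006     ]
```

View pics/w1.png

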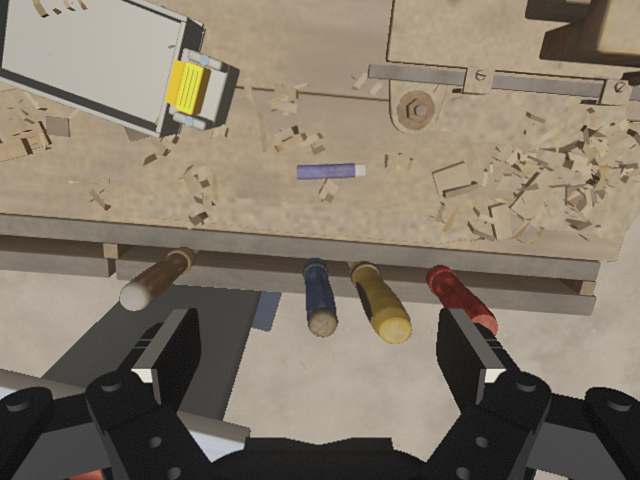

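Wrist view: the marker is alone at (331,171), the right catch is at (187,87), and the tool handles are well below. The next move turns about +91.7° and descends.

```bash
python3 -m handwheel '[[[0.0016,-0.0006,-0.01,0,0,7.05],[0.0016,-0.0006,-0.01,0,0,7.05],[0.0016,-0.0006,-0.01,0,0,7.05],[0.0016,-0.0006,-0.01,0,0,7.05],[0.0016,-0.0006,-0.01,0,0,7.05],[0.0016,-0.0006,-0.01,0,0,7.05],[0.0016,-0.0006,-0.01,0,0,7.05],[0.0016,-0.0006,-0.01,0,0,7.05],[0.0016,-0.0006,-0.01,0,0,7.05],[0.0016,-0.0006,-0.01,0,0,7.05],[0.0016,-0.0006,-0.01,0,0,7.05],[0.0016,-0.0006,-0.01,0,0,7.05],[0.0016,-0.0006,-0.01,0,0,7.05],[0,0,-0.03,0,0,0],[0,0,0,0,0,0]]]' 0.6
python3 - <<'E'
from h import *
s=state();print(s['joint_pos'],s['tool_rot'])
im,d=grab_frame('wrist')
for r in masks_of('wrist','marker')[:2]: print(round(r['conf'],2),r['box'],rect('wrist',r['region'],.010))
E
```

```text
time: 4.25
tool_pos: [0.4747, -0.1638, 0.0664]
tool_rot: [-0.004, 0.588, 0.809, -0.001]
contact_force: [-1.5, 0.4, -1.5]
gripper_width: 0.599
grasp_force: 0.0
[-4.80442139e-01 -7.11112237e-02  2.02631053e+00 -3.30040463e-04
  1.19526713e+00 -7.93124943e-01] [-4.36527758e-03  5.88327045e-01  8.08610895e-01 -8.08521388e-04]
0.73 [316.4, 189.3, 31.5, 120.3] [ 482.9 -158.3   65.7   13.5  -70.9]
```

```bash
python3 -m handwheel '[[[0.003,0.0025,-0.02,0,0,0],[0.003,0.0025,-0.02,0,0,0],[0,0,-0.02,0,0,0],[0,0,0,0,0,0],[0,0,0,0,0,0]]]' && python3 -m handwheel '[[[0,0,0,0,0,0],[0,0,0,0,0,0],[0,0,0,0,0,0],[0,0,0,0,0,0],[0,0,0,0,0,0],[0,0,0,0,0,0],[0,0,0,0,0,0]]]' 0
```

```text
time: 4.77
tool_pos: [0.4844, -0.1593, 0.0119]
tool_rot: [-0.0, 0.588, 0.809, -0.0]
contact_force: [0.2, 0.8, 0.3]
gripper_width: 0.6
grasp_force: 0.0
time: 5.35
tool_pos: [0.4844, -0.1588, 0.0115]
tool_rot: [0.0, 0.587, 0.809, -0.0]
contact_force: [-0.6, -0.2, -1.0]
gripper_width: -0.002
grasp_force: 0.0
```

```bash
python3 -m handwheel '[[[0,0,0.03,0,0,0],[0,0,0.04,0,0,0],[0,0.02,0.035,0,0,0],[0,0.03,0.025,0,0,0],[0,0.03,0.02,0,0,0],[0,0.03,0.01,0,0,0],[0,0,0,0,0,0]]]'
python3 - <<'E'
from h import *
im,d=grab_frame('wrist'); cv2.imwrite('pics/w2.png',im)
for t,z in (('catch_left_nose',.0635),('catch_right_nose',.0635),('parts_box',.0),('marker_center',0.15)):
    for r in pinpoint('wrist',t)[:2]: print(t,round(r['conf'],2),np.round(r['position']),px2w('wrist',r['position'],z=z).round(4))
for r in masks_of('wrist','parts_box')[:1]: print(r['box'],rect('wrist',r['region'],.05))
E
```

```text
time: 5.93
tool_pos: [0.486, -0.0455, 0.175]
tool_rot: [0.002, 0.585, 0.811, 0.002]
contact_force: [0.2, -1.6, 0.7]
gripper_width: -0.002
grasp_force: 0.0
catch_right_nose 0.94 [371. 204.] [ 0.5098 -0.0219  0.0635]
parts_box 0.73 [404.  90.] [0.5148 0.0525 0.    ]
marker_center 0.59 [268. 321.] [ 0.4665 -0.0711  0.15  ]
[311.1, 0.0, 234.5, 273.8] [512.7  27.1 184.7  93.1  86.6]
```

View pics/w2.png

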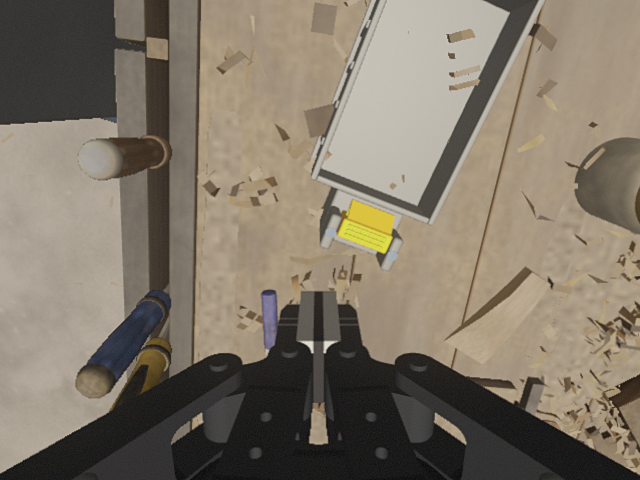

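Missed: the marker is still on the bench at (269,318), beside the shut fingers, because I closed too high. The box spans (311–545, 0–274). I'll go back and look from above.

```bash
python3 -m handwheel '[[[0,-0.035,-0.01,0,0,0],[0,-0.035,-0.03,0,0,0],[0,-0.035,-0.035,0,0,0],[0,0,-0.02,0,0,0],[0,0,0,0,0,0],[0,0,0,0,0,0]]]' 0.6
python3 - <<'E'
from h import *
for cam in('wrist','scene','side'):
  im,d=grab_frame(cam)
  if cam=='wrist':cv2.imwrite('pics/w3.png',im)
  for r in masks_of(cam,'marker')[:2]: print(cam,round(r['conf'],2),r['box'],rect(cam,r['region'],.010))
  if cam=='wrist':
    for r in pinpoint(cam,'marker_center')[:1]: print(r['position'],px2w(cam,r['position'],z=.006))
    ys,xs=np.where(masks_of(cam,'marker')[0]['region']); print('depth pts',np.median([px2w(cam,(x,y),depth=d[y,x]) for x,y in zip(xs[::20],ys[::20]) if d[y,x]>0],axis=0))
E
```

```text
time: 6.73
tool_pos: [0.4828, -0.1452, 0.0828]
tool_rot: [-0.002, 0.588, 0.809, -0.0]
contact_force: [-0.5, 0.6, 0.7]
gripper_width: 0.599
grasp_force: 0.0
wrist 0.82 [293.7, 208.2, 30.1, 108.1] [ 482.9 -157.2   65.    13.   -70.9]
[304.8, 262.0] [ 0.48123249 -0.15804154  0.006     ]
depth pts [ 0.48190753 -0.15320275  0.01565603]
side 0.41 [282.5, 324.0, 14.6, 23.3] [ 479.9 -156.7   72.2   13.   -70.9]
```

View pics/w3.png

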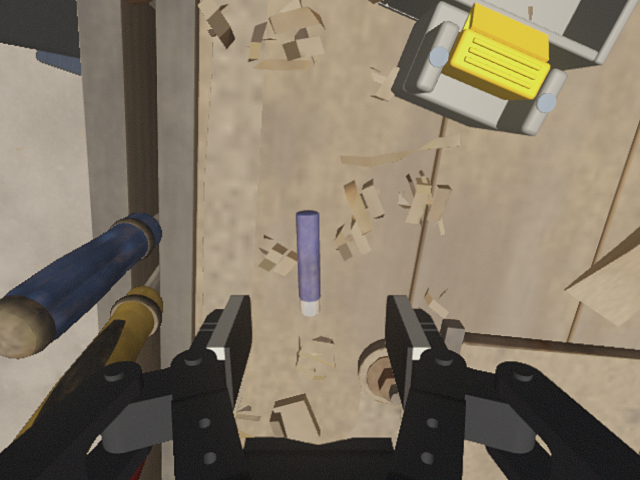

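The marker has not moved; its centre is at (308,262). I'll go down lower.

```bash
python3 -m handwheel '[[[0,-0.006,-0.02,0,0,0],[0,-0.006,-0.02,0,0,0],[0,0,-0.02,0,0,0],[0,0,-0.012,0,0,0],[0,0,0,0,0,0],[0,0,0,0,0,0]]]'
```

```text
time: 7.63
tool_pos: [0.4841, -0.1566, 0.0125]
tool_rot: [-0.001, 0.587, 0.81, -0.0]
contact_force: [-0.2, 0.2, 0.4]
gripper_width: 0.6
grasp_force: 0.0
```

```bash
python3 -m handwheel '[[[-0.001,0,-0.005,0,0,0],[0,0,-0.004,0,0,0],[0,0,0,0,0,0],[0,0,0,0,0,0]]]' && python3 -m handwheel '[[[0,0,0,0,0,0],[0,0,0,0,0,0],[0,0,0,0,0,0],[0,0,0,0,0,0],[0,0,0,0,0,0],[0,0,0,0,0,0],[0,0,0,0,0,0]]]' 0
```

```text
time: 7.97
tool_pos: [0.4836, -0.157, 0.0041]
tool_rot: [0.0, 0.587, 0.809, 0.0]
contact_force: [-0.1, -0.2, 0.1]
gripper_width: 0.6
grasp_force: 0.0
time: 8.55
tool_pos: [0.4838, -0.1571, 0.0042]
tool_rot: [0.0, 0.587, 0.809, 0.0]
contact_force: [0.4, 0.0, 4.1]
gripper_width: 0.101
grasp_force: 59.9
```

Gripped (width 0.10, 60 N). I'll lift and carry it over the box, turning it to line up.

```bash
python3 -m handwheel '[[[0,0,0.03,0,0,0],[0,0,0.04,0,0,0],[0,0,0.04,0,0,0],[0,0,0.03,0,0,0],[0.005,0.033,0,0,0,-3.7],[0.005,0.035,0,0,0,-3.7],[0.005,0.035,0,0,0,-3.7],[0.005,0.035,0,0,0,-3.7],[0.005,0.035,0,0,0,-3.7],[0.005,0.035,0,0,0,-3.7],[0,0,0,0,0,0],[0,0,0,0,0,0]]]'
python3 - <<'E'
from h import *
im,d=grab_frame('wrist'); cv2.imwrite('pics/w4.png',im)
for t,z in (('catch_left_nose',.0635),('catch_right_nose',.0635),('parts_box',.012)):
    for r in pinpoint('wrist',t)[:2]: print(t,round(r['conf'],2),np.round(r['position']),px2w('wrist',r['position'],z=z).round(4))
for r in masks_of('wrist','parts_box')[:1]: print(r['box'],rect('wrist',r['region'],.05))
E
```

```text
time: 9.55
tool_pos: [0.513, 0.0526, 0.1431]
tool_rot: [-0.0, 0.731, 0.683, -0.0]
contact_force: [0.2, -0.3, -0.2]
gripper_width: 0.103
grasp_force: 59.5
catch_left_nose 0.79 [330. 101.] [0.5245 0.1289 0.0635]
parts_box 0.97 [331. 210.] [0.5219 0.0571 0.012 ]
[538.4, 162.2, 100.7, 123.3] [675.   41.2  86.6  59.9 -80.9]
```

View pics/w4.png

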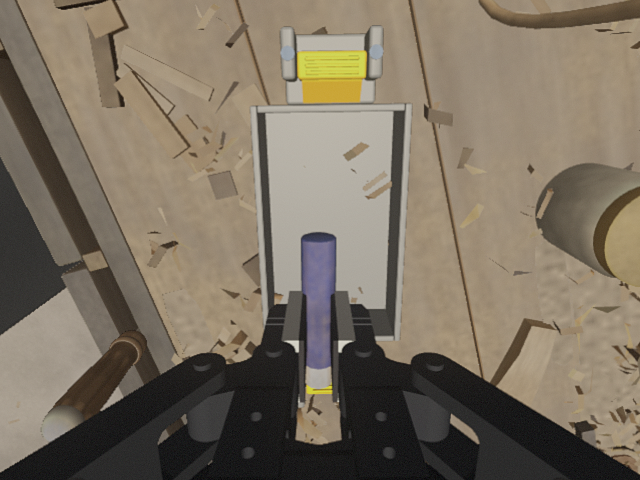

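The marker is held at (318,300), straight over the box interior (255–410, 105–340). The left catch is at (331,90). Now I'll lower and release.

```bash
python3 -m handwheel '[[[0.002,0.001,-0.03,0,0,0],[0.002,0,-0.03,0,0,0],[0,0,-0.03,0,0,0],[0,0,-0.03,0,0,0],[0,0,0,0,0,0],[0,0,0,0,0,0]]]' && python3 -m handwheel '[[[0,0,0,0,0,0],[0,0,0,0,0,0],[0,0,0,0,0,0],[0,0,0,0,0,0]]]' 0.35 && python3 -m handwheel '[[[0,0,0.03,0,0,0],[0,0,0.04,0,0,0],[0,0,0.04,0,0,0],[0,0,0.03,0,0,0],[0,0,0,0,0,0]]]'
python3 - <<'E'
from h import *
im,d=grab_frame('wrist')
for r in pinpoint('wrist','marker_center')[:1]: print(r['conf'],px2w('wrist',r['position'],z=.018))
for t in ('catch_left_nose','catch_right_nose'):
    for r in pinpoint('wrist',t)[:1]: print(t,round(r['conf'],2),px2w('wrist',r['position'],z=.0635).round(4))
E
```

```text
time: 10.3
tool_pos: [0.5159, 0.0513, 0.0224]
tool_rot: [-0.001, 0.733, 0.681, -0.001]
contact_force: [-0.4, -0.4, -0.2]
gripper_width: 0.101
grasp_force: 59.5
time: 10.63
tool_pos: [0.5188, 0.0519, 0.0256]
tool_rot: [0.001, 0.732, 0.681, 0.001]
contact_force: [-0.6, 0.3, 1.2]
gripper_width: 0.352
grasp_force: 0.0
time: 11.05
tool_pos: [0.5223, 0.052, 0.1735]
tool_rot: [0.006, 0.732, 0.681, 0.006]
contact_force: [1.0, -0.8, 1.8]
gripper_width: 0.353
grasp_force: 0.0
0.9 [0.51230446 0.05700633 0.018     ]
catch_left_nose 0.85 [0.5181 0.1317 0.0635]
catch_right_nose 0.92 [ 0.5095 -0.012   0.0635]
```

The marker is in the box. Next, go to the lid.

```bash
python3 -m handwheel '[[[-0.007,0.034,0.006,0,0,0],[-0.0075,0.035,0.006,0,0,0],[-0.0075,0.035,0.006,0,0,0],[-0.0075,0.035,0.006,0,0,0],[-0.0075,0.035,0.006,0,0,0],[-0.0075,0.035,0.006,0,0,0],[-0.007,0.03,0.006,0,0,0],[0,0,0,0,0,0],[0,0,0,0,0,0],[0,0,0,0,0,0]]]' 0.6
python3 - <<'E'
from h import *
im,d=grab_frame('wrist'); cv2.imwrite('pics/w5.png',im)
for t,z in (('lid_grip',.045),('lid_left',.026),('lid_right',.026)):
    for r in pinpoint('wrist',t)[:2]: print(t,round(r['conf'],2),np.round(r['position']),px2w('wrist',r['position'],z=z).round(4))
for r in masks_of('wrist','lid')[:2]: print(r['box'],rect('wrist',r['region'],.026))
im,d=grab_frame('side')
for r in pinpoint('side','marker_center')[:2]: print(r['conf'],px2w('side',r['position'],z=.018))
E
```

```text
time: 12.08
tool_pos: [0.4651, 0.2904, 0.2037]
tool_rot: [-0.0, 0.732, 0.681, -0.002]
contact_force: [0.4, -0.2, 0.6]
gripper_width: 0.599
grasp_force: 0.0
lid_grip 0.66 [316. 149.] [0.4665 0.3358 0.045 ]
lid_left 0.72 [319.  78.] [0.4726 0.385  0.026 ]
lid_left 0.42 [390. 427.] [0.5182 0.0631 0.026 ]
lid_right 0.82 [315. 215.] [0.4621 0.2813 0.026 ]
lid_right 0.16 [315. 149.] [0.4662 0.3341 0.026 ]
[260.1, 25.7, 122.6, 220.6] [467.6 335.5 161.5  89.3  82.2]
0.58 [0.52552067 0.05054984 0.018     ]
```

View pics/w5.png

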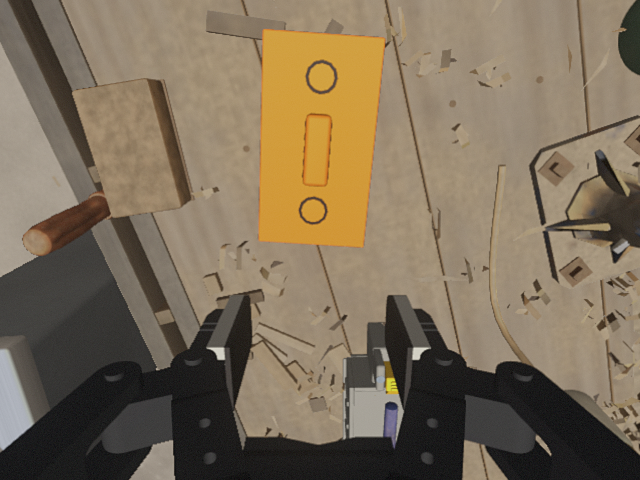

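The lid is at (318,140), square to the hand and clear of the sanding block (130,150). I'll turn −2.6°, move over the ridge and descend.

```bash
python3 -m handwheel '[[[0.002,0.024,0,0,0,-2.6],[0,0.02,-0.02,0,0,0],[0,0,-0.035,0,0,0],[0,0,-0.035,0,0,0],[0,0,-0.03,0,0,0],[0,0,-0.02,0,0,0],[0,0,0,0,0,0],[0,0,0,0,0,0],[0,0,0,0,0,0]]]'
python3 - <<'E'
from h import *
im,d=grab_frame('wrist')
for t,z in (('lid_grip',.045),('lid_left',.026),('lid_right',.026)):
    for r in pinpoint('wrist',t)[:2]: print(t,round(r['conf'],2),np.round(r['position']),px2w('wrist',r['position'],z=z).round(4))
E
```

```text
time: 13.18
tool_pos: [0.4692, 0.3355, 0.0676]
tool_rot: [0.0, 0.747, 0.664, 0.001]
contact_force: [0.1, -0.8, -0.0]
gripper_width: 0.596
grasp_force: 0.0
lid_grip 0.94 [311. 287.] [0.4661 0.3362 0.045 ]
lid_left 0.91 [312. 168.] [0.4725 0.386  0.026 ]
lid_right 0.85 [311. 365.] [0.459  0.2826 0.026 ]
```

```bash
python3 -m handwheel '[[[-0.003,0,-0.015,0,0,0],[0,0,-0.015,0,0,0],[0,0,-0.006,0,0,0],[0,0,0,0,0,0],[0,0,0,0,0,0]]]' && python3 -m handwheel '[[[0,0,0,0,0,0],[0,0,0,0,0,0],[0,0,0,0,0,0],[0,0,0,0,0,0],[0,0,0,0,0,0],[0,0,0,0,0,0]]]' 0
```

```text
time: 13.8
tool_pos: [0.4651, 0.3352, 0.0302]
tool_rot: [0.0, 0.747, 0.664, 0.0]
contact_force: [0.4, -0.1, 0.2]
gripper_width: 0.599
grasp_force: 0.0
time: 14.3
tool_pos: [0.4659, 0.3356, 0.031]
tool_rot: [0.0, 0.747, 0.664, 0.001]
contact_force: [-0.0, 0.1, 6.2]
gripper_width: 0.198
grasp_force: 59.4
```

```bash
python3 -m handwheel '[[[0,0,0.02,0,0,0],[0,0,0.03,0,0,0],[0,0,0.03,0,0,0],[0,0,0.03,0,0,0],[0,0,0,0,0,0],[0,0,0,0,0,0]]]'
python3 - <<'E'
from h import *
from scipy.spatial.transform import Rotation as R
def TT(p,q):
    T=np.eye(4);T[:3,:3]=R.from_quat([q[1],q[2],q[3],q[0]]).as_matrix();T[:3,3]=p;return T
s=state(); c=camera_info('wrist'); E=np.linalg.inv(TT(s['tool_pos'],s['tool_rot']))@np.array(c['T'])
im=cv2.imread('pics/w4.png')
c['T']=TT([.513,.0526,.1431],[0,.731,.683,0])@E
for n,p,z in (('L1',(252,107),.05),('L2',(411,104),.05),('R1',(264,300),.05),('R2',(402,330),.05),('inL',(261,108),.05),('inR',(404,108),.05),('nose',(332,104),.0575)):
    print(n,px2w('wrist',p,z=z,ci=c).round(4))
for n,f,pz in (('w2',[[.486,-.0455,.175],[.002,.585,.811,.002]],0),):
    c['T']=TT(*f)@E
    for p in ((312,178),(433,222),(371,200)): print(n,p,px2w('wrist',p,z=.05,ci=c).round(4))
# rim edges in scene and side cams from mask
for cam in('scene','side'):
    im,d=grab_frame(cam)
    for t,z in (('catch_left_nose',.0635),('catch_right_nose',.0635),('parts_box',0),('lid_grip',.145)):
        for r in pinpoint(cam,t)[:1]: print(cam,t,round(r['conf'],2),np.round(r['position']),px2w(cam,r['position'],z=z).round(4))
cv2.imwrite('pics/w4c.png',cv2.resize(cv2.imread('pics/w4.png')[80:350,230:440],None,fx=2.2,fy=2.2))
E
```

```text
time: 14.8
tool_pos: [0.4659, 0.3356, 0.1417]
tool_rot: [0.0, 0.747, 0.664, 0.002]
contact_force: [0.6, -0.4, -1.4]
gripper_width: 0.196
grasp_force: 58.7
L1 [0.4812 0.1307 0.05  ]
L2 [0.5687 0.1263 0.05  ]
R1 [0.4751 0.013  0.05  ]
R2 [ 0.5629 -0.0148  0.05  ]
inL [0.4861 0.1298 0.05  ]
inR [0.5648 0.1244 0.05  ]
nose [0.5251 0.1293 0.0575]
w2 (312, 178) [ 0.4726 -0.0176  0.05  ]
w2 (433, 222) [ 0.5604 -0.0204  0.05  ]
w2 (371, 200) [ 0.5148 -0.0193  0.05  ]
scene catch_left_nose 0.48 [346. 235.] [0.5279 0.1332 0.0635]
scene catch_right_nose 0.58 [385. 208.] [ 0.5211 -0.0167  0.0635]
scene parts_box 0.58 [363. 240.] [0.5335 0.0538 0.    ]
scene lid_grip 0.6 [308. 257.] [0.4757 0.3269 0.145 ]
side catch_left_nose 0.74 [308. 196.] [0.4543 0.4745 0.0635]
side catch_right_nose 0.69 [317. 282.] [ 0.5207 -0.0333  0.0635]
side parts_box 0.81 [316. 285.] [0.5086 0.0623 0.    ]
side lid_grip 0.81 [304. 186.] [0.4596 0.3387 0.145 ]
```

View pics/w4c.png

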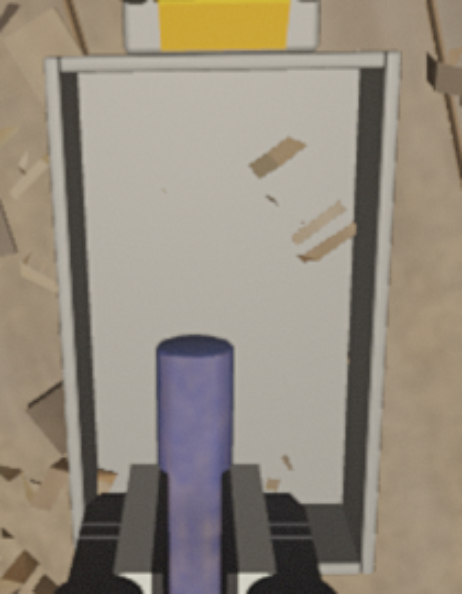

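The crop shows the outer rim corners at (251,106), (411,104) and (399,340) in the full image. That puts the box centre at about (0.5205, 0.0545) with its axis at 86.8°. I'll carry the lid over.

```bash
python3 -m handwheel '[[[0.006,-0.031,0,0,0,0.4],[0.006,-0.031,0,0,0,0.4],[0.006,-0.031,0,0,0,0.4],[0.006,-0.031,0,0,0,0.4],[0.006,-0.031,0,0,0,0.4],[0.006,-0.031,0,0,0,0.4],[0.006,-0.031,0,0,0,0.4],[0.006,-0.032,0,0,0,0.4],[0.006,-0.032,0,0,0,0.3],[0,0,0,0,0,0],[0,0,0,0,0,0],[0,0,0,0,0,0],[0,0,0,0,0,0]]]'
python3 - <<'E'
from h import *
im,d=grab_frame('wrist'); cv2.imwrite('pics/w6.png',im)
for t,z in (('catch_left_nose',.0575),('catch_right_nose',.0575),('lid_left',.137),('lid_right',.137)):
    for r in pinpoint('wrist',t)[:1]: print(t,round(r['conf'],2),np.round(r['position']),px2w('wrist',r['position'],z=z).round(4))
for cam in('scene','side'):
    im,d=grab_frame(cam)
    for t,z in (('catch_left_nose',.0575),('catch_right_nose',.0575),('lid_left',.137),('lid_right',.137)):
        for r in pinpoint(cam,t)[:1]: print(cam,t,round(r['conf'],2),np.round(r['position']),px2w(cam,r['position'],z=z).round(4))
E
```

```text
time: 16.38
tool_pos: [0.5187, 0.055, 0.1396]
tool_rot: [-0.0, 0.726, 0.687, 0.0]
contact_force: [-0.2, -0.9, -1.3]
gripper_width: 0.195
grasp_force: 58.6
catch_left_nose 0.67 [320. 109.] [0.523  0.1301 0.0575]
lid_left 0.62 [319. 183.] [0.5213 0.1054 0.137 ]
lid_right 0.86 [319. 412.] [0.5161 0.0053 0.137 ]
scene catch_left_nose 0.62 [345. 236.] [0.5313 0.13   0.0575]
scene catch_right_nose 0.6 [384. 209.] [ 0.525  -0.0164  0.0575]
scene lid_left 0.76 [353. 206.] [0.523  0.1157 0.137 ]
scene lid_right 0.8 [384. 186.] [0.515  0.0025 0.137 ]
side catch_left_nose 0.15 [314. 244.] [0.4989 0.164  0.0575]
side catch_right_nose 0.73 [316. 282.] [ 0.5172 -0.0261  0.0575]
side lid_left 0.58 [320. 225.] [0.5186 0.1017 0.137 ]
side lid_right 0.98 [313. 245.] [ 0.5102 -0.0017  0.137 ]
```

```bash
python3 -m handwheel '[[[0.001,-0.0005,-0.015,0,0,0],[0,0,-0.015,0,0,0],[0,0,-0.012,0,0,0],[0,0,-0.008,0,0,0],[0,0,0,0,0,0],[0,0,0,0,0,0]]]' && python3 -m handwheel '[[[0,0,-0.004,0,0,0],[0,0,-0.004,0,0,0],[0,0,0,0,0,0],[0,0,0,0,0,0]]]'
```

```text
time: 17.63
tool_pos: [0.5196, 0.0536, 0.0893]
tool_rot: [-0.0, 0.727, 0.687, -0.0]
contact_force: [0.5, -0.8, -0.7]
gripper_width: 0.201
grasp_force: 58.6
time: 17.97
tool_pos: [0.5199, 0.0536, 0.0817]
tool_rot: [-0.0, 0.727, 0.687, -0.0]
contact_force: [0.4, 0.0, -1.0]
gripper_width: 0.203
grasp_force: 58.6
```

```bash
python3 -m handwheel '[[[0,0,-0.003,0,0,0],[0,0,-0.002,0,0,0],[0,0,0,0,0,0],[0,0,0,0,0,0]]]' && python3 -m handwheel '[[[0,0,-0.002,0,0,0],[0,0,-0.001,0,0,0],[0,0,0,0,0,0],[0,0,0,0,0,0]]]'
```

```text
time: 18.3
tool_pos: [0.5197, 0.0536, 0.0765]
tool_rot: [-0.0, 0.727, 0.687, -0.0]
contact_force: [-0.2, 0.2, -0.9]
gripper_width: 0.197
grasp_force: 58.6
time: 18.63
tool_pos: [0.5203, 0.0537, 0.0743]
tool_rot: [0.0, 0.727, 0.687, 0.0]
contact_force: [-0.1, 1.1, 3.3]
gripper_width: 0.196
grasp_force: 59.2
```

The lip entered the mouth, and the bevels are now taking load (3.3 N). I'll keep pressing while holding the lid.

```bash
python3 -m handwheel '[[[0,0,-0.002,0,0,0],[0,0,-0.001,0,0,0],[0,0,0,0,0,0],[0,0,0,0,0,0]]]' && python3 -m handwheel '[[[0,0,-0.002,0,0,0],[0,0,-0.001,0,0,0],[0,0,0,0,0,0],[0,0,0,0,0,0]]]'
```

```text
time: 18.97
tool_pos: [0.5214, 0.0534, 0.0727]
tool_rot: [0.001, 0.727, 0.687, 0.001]
contact_force: [-1.3, 0.8, 8.3]
gripper_width: 0.2
grasp_force: 60.0
time: 19.3
tool_pos: [0.5225, 0.0534, 0.0709]
tool_rot: [0.002, 0.727, 0.687, 0.002]
contact_force: [-1.2, 0.5, 11.4]
gripper_width: 0.198
grasp_force: 60.5
```

```bash
python3 -m handwheel '[[[0,0,-0.002,0,0,0],[0,0,-0.002,0,0,0],[0,0,0,0,0,0],[0,0,0,0,0,0]]]' && python3 -m handwheel '[[[0,0,-0.002,0,0,0],[0,0,-0.002,0,0,0],[0,0,0,0,0,0],[0,0,0,0,0,0]]]'
```

```text
time: 19.63
tool_pos: [0.5205, 0.0535, 0.0639]
tool_rot: [0.001, 0.727, 0.687, 0.001]
contact_force: [2.5, 0.3, -0.2]
gripper_width: 0.198
grasp_force: 58.9
time: 19.97
tool_pos: [0.52, 0.0536, 0.0612]
tool_rot: [-0.0, 0.727, 0.687, -0.0]
contact_force: [-4.8, 1.5, 11.3]
gripper_width: 0.195
grasp_force: 60.6
```

Force collapsed at z 0.064 and rose again at 0.061, which looks like a snap followed by the rim. One firmer press, then I'll let go, rise and inspect.

```bash
python3 -m handwheel '[[[0,0,-0.002,0,0,0],[0,0,-0.002,0,0,0],[0,0,0,0,0,0],[0,0,0,0,0,0]]]' && python3 -m handwheel '[[[0,0,0.002,0,0,0],[0,0,0.002,0,0,0],[0,0,0,0,0,0],[0,0,0,0,0,0],[0,0,0,0,0,0],[0,0,0,0,0,0]]]' 0.6 && python3 -m handwheel '[[[0,0,0.03,0,0,0],[0,0,0.04,0,0,0],[0,-0.02,0.04,0,0,0],[0,-0.03,0.02,0,0,0],[0,0,0,0,0,0],[0,0,0,0,0,0],[0,0,0,0,0,0]]]'
python3 - <<'E'
from h import *
im,d=grab_frame('wrist'); cv2.imwrite('pics/w7.png',im)
for t,z in (('lid_left',.056),('lid_right',.056),('lid_grip',.075),('catch_left_nose',.0575),('catch_right_nose',.0575)):
    for r in pinpoint('wrist',t)[:1]:
        x,y=np.int32(r['position']); print(t,round(r['conf'],2),px2w('wrist',r['position'],z=z).round(4),'by depth',px2w('wrist',(x,y),depth=np.median(d[y-2:y+3,x-2:x+3])).round(4))
E
```

```text
time: 20.3
tool_pos: [0.52, 0.0536, 0.0611]
tool_rot: [-0.001, 0.727, 0.687, -0.001]
contact_force: [-19.7, 0.7, 35.9]
gripper_width: 0.198
grasp_force: 63.9
time: 20.8
tool_pos: [0.5193, 0.0535, 0.0588]
tool_rot: [-0.001, 0.727, 0.687, -0.001]
contact_force: [0.4, 0.6, 0.2]
gripper_width: 0.6
grasp_force: 0.0
time: 21.38
tool_pos: [0.5192, 0.0051, 0.1857]
tool_rot: [-0.001, 0.727, 0.687, -0.001]
contact_force: [0.2, -0.1, 0.0]
gripper_width: 0.6
grasp_force: 0.0
lid_left 0.75 [0.5201 0.1057 0.056 ] by depth [0.52  0.106 0.056]
lid_right 0.61 [0.5181 0.0034 0.056 ] by depth [0.5182 0.0039 0.0561]
lid_grip 0.68 [0.5196 0.0547 0.075 ] by depth [0.5196 0.0564 0.0857]
catch_left_nose 0.66 [0.5241 0.1317 0.0575] by depth [0.5239 0.1316 0.06  ]
catch_right_nose 0.83 [ 0.5182 -0.0197  0.0575] by depth [ 0.5177 -0.0195  0.0561]
```

View pics/w7.png

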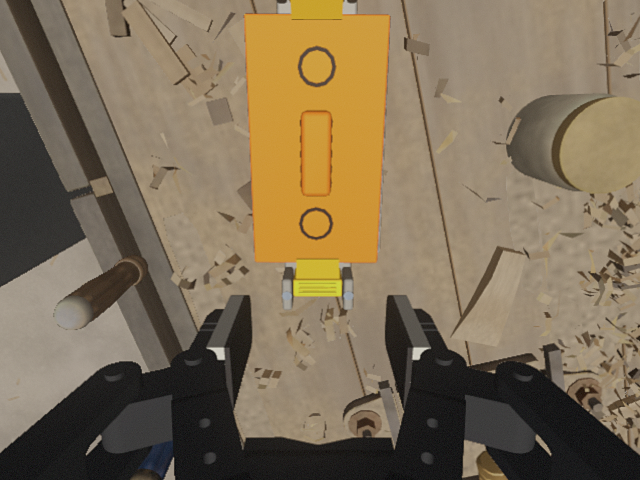

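The lid is flat: both press marks, at (317,67) and (316,223), measure z = 0.056. Both yellow noses, at (317,8) and (318,267), overlap the plate ends. The hand is clear, so I'll hand it in.

```bash
python3 -c "from plant import *; print(job_done())"
```

```text
the job is handed in; nothing more can be done
None
```

The job is handed in: the marker is in the box and the larger lid is flat on the rim with both catches over it. My last look measured both press marks at 56 mm, but I got no verdict back from the judge.

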